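# Turn the heating dial up four clicks and confirm

## Robot

A 6-joint arm with a two-finger parallel gripper is mounted at the origin on the work surface. World frame = base frame: x ahead of the robot, y to its left, z up, the work surface at z = 0. Lengths are in mm, angles in rad, forces in N, time in s.
With the tool pointing down it reaches from about 275 to 825 mm from the base axis. Payload 5.2 kg.
Tool frame: the origin (TCP) lies at the very end of the fingers, on their centre line; the grasp point (between the pads) lies r.grip_point_offset behind it (r.grip_point_offset is the distance from the TCP to the grasp point, in mm); z points along the fingers, y is the line along which they close (so a half turn about z gives the same grasp; the last joint's range is limited). The gripper opens to 93 mm and grips with 3 to 60 N. Pads are 15 mm wide; open, the fingers measure 128 mm over their backs; the gripper's body (75 mm by 188 mm) begins 65 mm behind the grasp point.
Start: joints at [0.985, 0.259, 1.535, -0, 1.348, -0.203], TCP at [205.414, 510.206, 218.653] pointing down, gripper open.
Joint ranges: [-3.14, 3.14], [-0.91, 2.08], [0.19, 2.58], [-1.22, 4.36], [0.22, 2.71], [-3.12, 3.12]. Speed limits (rad/s): [2.57, 2.57, 3.14, 3.14, 3.14, 3.14].

## Interface

Orientations are given as a unit quaternion [x, y, z, w].
In Python, from cell import r gives the robot as it stands.
- The arm moves only by the shell command python3 -m crank 'ROWS' [FORCE]. ROWS is JSON, a list of rows, each an object with "travel": the shift along the tool's x, y, z in cm, a list of three; "rotation": the turn, a rotation vector about the tool's x, y, z in degrees, a list of three; "gripper": the opening, from 0 (shut) to 1 (fully open). In form: [{"travel": [tx, ty, tz], "rotation": [rx, ry, rz], "gripper": gripper}, ...]. A call has exactly 8 rows; each row is the pose to reach, as a shift and turn from the pose commanded when the call began, along the tool's axes at that moment; what a row does not reach only later rows make up. A row lasts 1/12 s, in which the tool goes at most 41.7 mm and 7.16 degrees, less where a joint would pass 70% of its speed; a pose out of reach is approached as far as the arm can. A call with a gripper value outside its range is refused whole. The fingers move at their own pace and stop on an object; FORCE is the grip in N (left out, the last holds). Time passes only in rows, so rows that repeat a pose let the fingers close, or fill a call up. It gives the time, the measured TCP pose, the force, the opening and the grip force at its end, in the units of the state.
- r.read_state(): the state, without advancing time (a new reading comes with each control period).
- r.snapshot(name): name is "side" or "top" or "wrist"; returns the picture (384x512x3 uint8, blue, green, red); there is no depth.
- r.get_calibration(name): a dict with "camera_matrix" (3x3 intrinsics, pixels), "camera_from_world" (4x4, takes a point from world to camera coordinates); the wrist camera has in their place "mount" (4x4, takes a point from camera to tool coordinates, whose origin is the TCP and whose axes are the flange's). Camera axes: x right, y up, looking along -z (the intrinsics and any distortion apply to the point x, -y, -z); pixel columns grow to the right and rows downward; lengths in mm; the calibration is good to about 2 mm. The wrist camera is an equidistant fisheye: a pixel r from the principal point sees the ray r / f radians off the axis. A picture is of the moment at which its call begins: read the wrist's pose just before it. get_calibration takes no time and is no camera call.
- r.close_job(): hands the job in; it is judged then, once.
The state is a dict: "t": time; "qpos": joint angles; "joint_velocities": joint speeds; "joint_torque": joint torques, N m; "tool_pos": TCP position; "eef_rot": TCP orientation; "force": force on the tool from outside, world axes, zero at the start; "moment": the same for the moment, N m; "opening": finger opening in mm; "grip_force": force on a finger pad.
Only numpy, scipy, OpenCV 4.12 (cv2) and the standard library are available. Lean on these libraries where they do the work, as an engineer would, in place of code of your own. Each camera call takes 0.05 s, during which the arm holds its last target. There are 200 camera calls.

## Task

Turn the click-stop dial on the heating controller clockwise (seen from above) by exactly four clicks from where it stands, by pushing its raised lug with a fingertip, never pinching the lug between the fingers. Once it rests on the fourth click, press the round push button on the same controller fully down to confirm, let it spring back, and end clear of everything. Leave the other things on the bench where they are.

Things in the scene. Friction and masses are not known exactly. Their poses are not given: they have to be found in the camera images.
- controller: Heating controller, a grey plastic box 140 (x) x 270 (y) x 60 mm high, screwed to the bench. Origin: centre of its underside, on the bench; z up; +y runs lengthwise from the button end (-y) to the dial end (+y). The dial's axis is at x 0, y +55 mm; the button's centre at x 0, y -85 mm.
- dial_axis (a point): Point on the dial's vertical axis at the dial's top face, 73 mm above the bench. The dial is a black disc 100 mm across and 12 mm thick on the controller's top, with small ribs on its rim and one upright white lug. It does not move when the dial turns.
- lug_top (a point): Centre of the top of the dial's upright lug, 36 mm from the dial's axis, 103 mm above the bench. The lug is a white plastic fin, 24 mm long radially (24 to 48 mm from the axis), 12 mm thick across, 30 mm tall above the disc's top face. It moves with the dial. Its counter-clockwise half (the side to push) is solid dial_c19, the clockwise half dial_c20; fingers pressing on both at once count as pinching.
- dial (a joint): Dial angle in rad, growing clockwise seen from above; range -0.70 to 3.14. Rests at every multiple of 0.349 (20 degrees); starts at 0, 1, 2 or 3 clicks, which white ticks on the box mark (0 to 7). At 0 the lug points 130 degrees counter-clockwise from the box's +x. Leaving a click takes 3 to 5 N at the lug; past half-way the dial snaps on by itself into the next click and stays there.
- button_top (a point): Centre of the top of the black round push button, 32 mm across, standing 10 mm proud of its 48 mm collar, 82 mm above the bench when up.
- button (a joint): How far the button is pressed, in m: 0 up, 0.006 fully down. A spring returns it; fully down takes 5 N.
- tin: Stainless steel tin with twist cap, 72 mm across, 92 mm tall, standing loose at the controller's dial end. Leave alone. Origin: centre of its underside.
- scraper: Yellow plastic utility scraper, lying loose on the robot's side of the controller, about 195 mm long, 70 mm wide, 18 mm high. Leave alone. Origin: under the handle's blade end.
- tile: Grey ceramic tile offcut, 90 x 130 x 8 mm, lying loose beyond the controller. Leave alone. Origin: centre of its underside.
- screwdriver: Screwdriver with black handle, 180 mm long, lying loose at the controller's button end. Leave alone. Origin: under its middle.
- mallet: Wooden mallet, 260 mm handle, head 68 mm across and 110 mm long, lying loose to the right. Leave alone. Origin: under its handle.

How it is judged:
By the outcome, as a careful person would: the job done as asked, in the order asked, and still so for the second after the job is handed in, with the robot touching nothing.
It also fails if it takes over 54 s, if anything falls off the work surface, if the arm or the gripper's body presses on something with over 40 N, if the wrist force passes 120 N, or if a joint passes its speed limit or range.

## Working session

There is one attempt and no reset: what is moved stays moved. The work goes in short steps, Python scripts to look and compute and a shell command to move; the robot and the scene stay as the last step left them, time stands still between calls to the robot, and variables do not carry over. Pictures are saved under pics/ and viewed, at most 10 in all, crops included, and the job is handed in when it is done.

```bash
mkdir -p pics
python3 - <<'E'
from cell import r
import cv2
for n in("top","side"):
    cv2.imwrite(f"pics/{n}1.png",cv2.resize(r.snapshot(n),None,fx=1.5,fy=1.5,interpolation=cv2.INTER_CUBIC))
    print(r.get_calibration(n))
s=r.read_state();print(s["tool_pos"],s["eef_rot"],s["t"],r.grip_point_offset,s["opening"])
E
```

```text
{'camera_matrix': array([[360.13330101,   0.        , 255.64404734],
       [  0.        , 360.13330101, 184.35500762],
       [  0.        ,   0.        ,   1.        ]]), 'camera_from_world': array([[-2.75550479e-02, -9.99608274e-01, -4.90073715e-03,
        -8.53436881e+01],
       [ 9.91302475e-01, -2.79565708e-02,  1.28599508e-01,
        -5.78541748e+02],
       [-1.28686140e-01, -1.31454728e-03,  9.91684501e-01,
        -9.41978058e+02],
       [ 0.00000000e+00,  0.00000000e+00,  0.00000000e+00,
         1.00000000e+00]])}
{'camera_matrix': array([[425.54434538,   0.        , 254.64347351],
       [  0.        , 425.54434538, 188.29705819],
       [  0.        ,   0.        ,   1.        ]]), 'camera_from_world': array([[-9.89949250e-01, -1.40595647e-01,  1.52757039e-02,
         5.37700999e+02],
       [ 9.93138785e-02, -6.14222301e-01,  7.82858683e-01,
        -2.03721731e+02],
       [-1.00683845e-01,  7.76507456e-01,  6.22012005e-01,
        -1.01224097e+03],
       [ 0.00000000e+00,  0.00000000e+00,  0.00000000e+00,
         1.00000000e+00]])}
[205.12757686 509.78016882 217.89599592] [ 1.90229460e-01  9.81739303e-01 -7.72021840e-04 -3.12735350e-04] 0.1 18.8 93.19430905888441
```

View pics/top1.png

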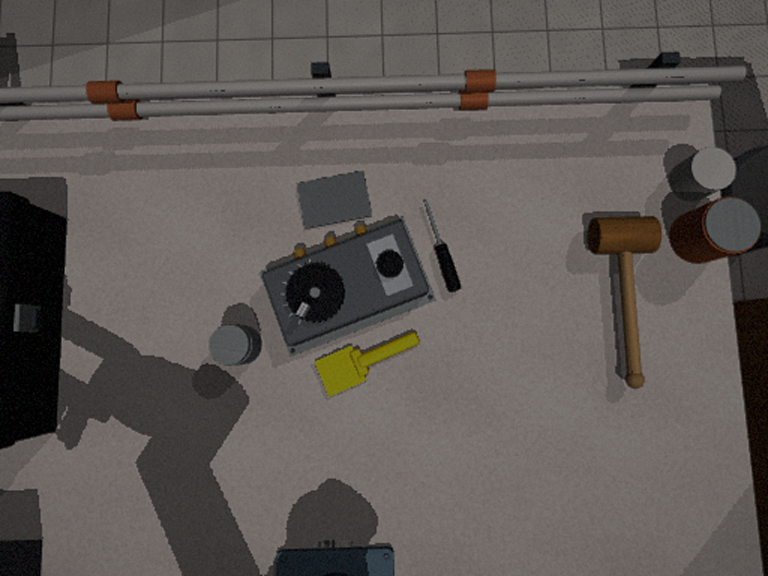

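View pics/side1.png

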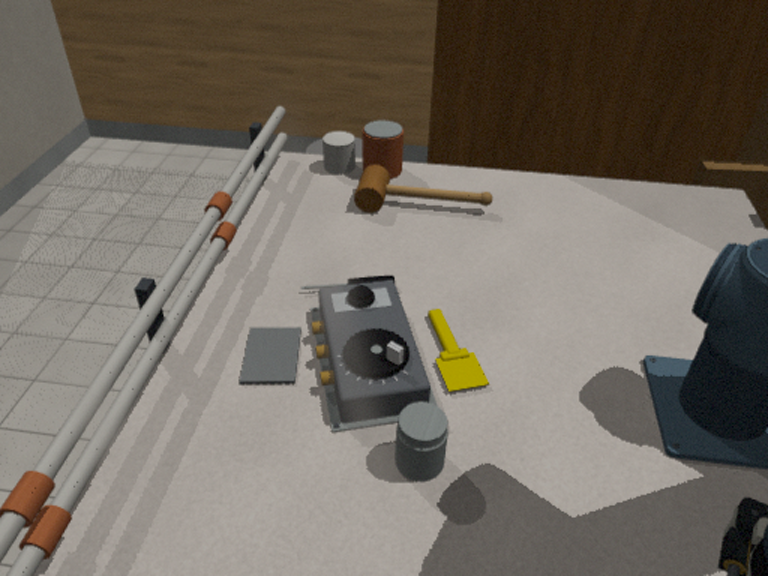

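```bash
cat > h.py <<'E'
from cell import r
import numpy as np, cv2
def ray(cam,u,v,z):
    c=r.get_calibration(cam);K=c["camera_matrix"];T=c["camera_from_world"];R=T[:3,:3];t=T[:3,3]
    d=R.T@np.array([(u-K[0,2])/K[0,0],-(v-K[1,2])/K[1,1],-1]);o=-R.T@t
    return o+d*(z-o[2])/d[2]
def proj(cam,p):
    c=r.get_calibration(cam);K=c["camera_matrix"];T=c["camera_from_world"]
    q=T[:3,:3]@np.array(p,float)+T[:3,3];return np.array([K[0,2]-K[0,0]*q[0]/q[2],K[1,2]+K[1,1]*q[1]/q[2]])
E
python3 - <<'E'
from h import *
for n,(x,y,w,h) in {"top":(170,140,125,100),"side":(205,180,90,105)}.items():
    pass
a=r.snapshot("top")[140:240,170:295];b=r.snapshot("side")[180:285,205:295]
cv2.imwrite("pics/tc.png",cv2.resize(a,None,fx=6,fy=6,interpolation=cv2.INTER_CUBIC))
cv2.imwrite("pics/sc.png",cv2.resize(b,None,fx=5.5,fy=5.5,interpolation=cv2.INTER_CUBIC))
d=ray("top",316/1.5,292/1.5,73);p=ray("top",390/1.5,263/1.5,82);print(d,p,np.hypot(*(d-p)[:2]),"lug",ray("top",302/1.5,310/1.5,103))
d=ray("side",376/1.5,350/1.5,73);p=ray("side",361/1.5,296/1.5,82);print(d,p,np.hypot(*(d-p)[:2]),"lug",ray("side",394/1.5,350/1.5,103))
E
```

```text
[547.46374375  16.62438512  73.        ] [ 593.45554351 -113.47462734   82.        ] 137.98912524725105 lug [514.65920819  36.6327216  103.        ]
[550.44506098  23.3790883   73.        ] [593.95918198 -93.31937044  82.        ] 124.54721594045496 lug [519.41396387  49.36756541 103.        ]
```

View pics/tc.png

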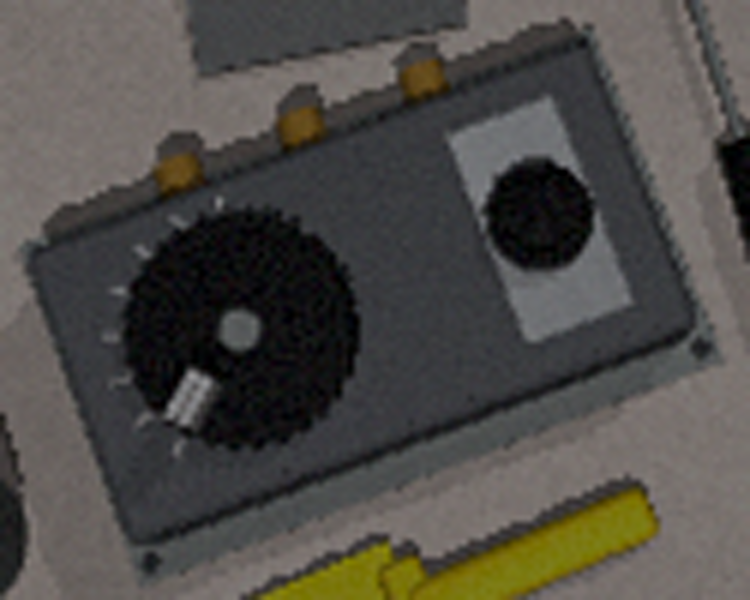

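View pics/sc.png

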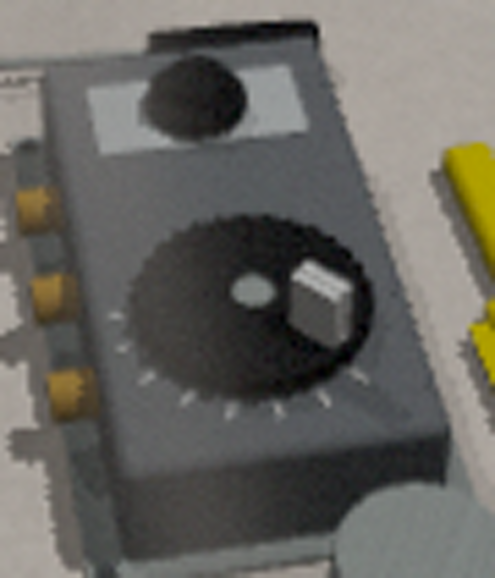

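Run:
```python
from h import *
from scipy.optimize import least_squares
def C(q,p): 
    x,y,a=q;c,s=np.cos(a),np.sin(a);return [x+c*p[0]-s*p[1],y+s*p[0]+c*p[1],p[2]]
obs={"top":{(0,55,73):(240,330),(0,-85,82):(540,212),(70,135,60):(32,250),(70,-135,60):(585,40),(-70,-135,60):(692,330),(-70,135,60):(140,542)},
"side":{(0,55,73):(253,291),(0,-85,82):(193,88),(-70,135,60):(447,432),(70,135,60):(120,475),(-70,-135,60):(318,45),(70,-135,60):(45,70)}}
sc={"top":(6,170,140),"side":(5.5,205,180)}
px=lambda n,u:(np.array(u)+.5)/sc[n][0]-.5+sc[n][1:]
def res(q,ns): return np.concatenate([proj(n,C(q,p))-px(n,u) for n in ns for p,u in obs[n].items()])
for ns in(["top"],["side"],["top","side"]):
    f=least_squares(res,[550,-30,.3],args=(ns,));q=f.x;print(ns,q.round(3),f.fun.reshape(-1,2).round(1).tolist())
    print("dial",C(q,(0,55,73)),"btn",C(q,(0,-85,82)))
    d=np.array(C(q,(0,55,73)))
    for n,u in(("top",(190,398)),("side",(322,279))):
        if n in ns:
            l=ray(n,*px(n,u),103);e=l-d;print(n,"lug",l,np.hypot(*e[:2]),"clicks",(130-np.degrees(np.arctan2(e[1],e[0])-q[2])%360)/20)
    for k in range(4):
        a=np.radians(130-20*k);L=C(q,(36*np.cos(a),55+36*np.sin(a),103))
        print(k,[((proj(n,L)-sc[n][1:])*sc[n][0]).round() for n in ("top","side")])
```

```text
['top'] [ 5.66135e+02 -3.32060e+01  3.39000e-01] [[0.3, -0.0], [0.4, 0.1], [-1.6, 0.1], [0.8, -0.6], [2.1, -0.6], [-1.9, 0.9]]
dial [np.float64(547.8579155345429), np.float64(18.66848314277629), 73] btn [np.float64(594.3804148389271), np.float64(-113.3756649989478), 82]
top lug [516.55354379  36.82712781 103.        ] 36.1897784795561 clicks -0.023736303980878403
0 [array([187., 395.]), array([327., 273.])]
1 [array([164., 376.]), array([305., 287.])]
2 [array([150., 351.]), array([276., 294.])]
3 [array([145., 322.]), array([246., 295.])]
['side'] [ 5.69211e+02 -2.69540e+01  3.32000e-01] [[-0.4, 1.3], [0.7, -1.8], [1.2, 0.6], [-0.8, 1.2], [0.2, -1.9], [-1.0, -0.9]]
dial [np.float64(551.2672223870073), np.float64(25.036378015723635), 73] btn [np.float64(596.9417800140096), np.float64(-107.30346778129115), 82]
side lug [519.58434714  39.52749666 103.        ] 34.83959103260584 clicks -0.3190225889003685
0 [array([171., 387.]), array([317., 283.])]
1 [array([149., 368.]), array([294., 297.])]
2 [array([134., 342.]), array([265., 304.])]
3 [array([129., 313.]), array([235., 304.])]
['top', 'side'] [ 5.67978e+02 -3.08350e+01  3.34000e-01] [[-0.6, -0.8], [-0.5, -0.5], [-2.5, -0.8], [0.1, -1.1], [1.2, -1.0], [-3.0, 0.1], [0.4, 0.2], [1.4, -2.6], [2.0, -0.7], [0.2, -0.1], [0.8, -2.7], [-0.3, -1.7]]
dial [np.float64(549.9357823936597), np.float64(21.121823869906923), 73] btn [np.float64(595.861090171877), np.float64(-111.13121430115372), 82]
top lug [516.55354379  36.82712781 103.        ] 36.89214585752254 clicks -0.2827374000922873
side lug [519.58434714  39.52749666 103.        ] 35.496174620271034 clicks 0.01915634364858505
0 [array([181., 390.]), array([321., 277.])]
1 [array([158., 371.]), array([298., 291.])]
2 [array([144., 345.]), array([270., 298.])]
3 [array([139., 316.]), array([240., 298.])]
```

```bash
cat >> h.py <<'E'
from scipy.spatial.transform import Rotation as Ro
D=np.array([549,20.]);YAW=19.3
def target(phi,rad=38,gap=23.5,z=84): # lug world angle deg; TCP behind the lug
    u=lambda a:np.array([np.cos(np.radians(a)),np.sin(np.radians(a))])
    return np.r_[D+rad*u(phi)-gap*u(phi-90),z]
def move(pos,xang,ref=None):
    "rows' travel (cm), rotation (deg) to reach pos with tool x at world angle xang, from measured (or ref) pose"
    s=r.read_state();R=Ro.from_quat(s["eef_rot"]);p=s["tool_pos"]
    G=Ro.from_matrix(np.array([[np.cos(np.radians(xang)),np.sin(np.radians(xang)),0],[np.sin(np.radians(xang)),-np.cos(np.radians(xang)),0],[0,0,-1]]).T)
    return (R.inv().apply(np.array(pos)-p)/10).round(2),np.degrees((R.inv()*G).as_rotvec()).round(2)
E
python3 - <<'E'
from h import *
print(move(target(149.3,gap=34,z=160),149.3)); print(target(149.3,gap=34,z=160), "tin",ray("top",233/1.5,345/1.5,92))
E
```

```text
(array([-45.91, -35.38,   5.84]), array([-0.07, -0.01,  8.77]))
[498.96715447  10.16565365 160.        ] tin [459.69401262 155.09739739  92.        ]
```

```bash
python3 -m crank '[{"travel":[-3,-2.3,0.4],"rotation":[0,0,0],"gripper":0},{"travel":[-6,-4.6,0.8],"rotation":[0,0,0],"gripper":0},{"travel":[-9,-6.9,1.2],"rotation":[0,0,2],"gripper":0},{"travel":[-12,-9.2,1.6],"rotation":[0,0,4],"gripper":0},{"travel":[-15,-11.5,2],"rotation":[0,0,5],"gripper":0},{"travel":[-18,-13.8,2.4],"rotation":[0,0,7],"gripper":0},{"travel":[-21,-16.1,2.7],"rotation":[0,0,8.8],"gripper":0},{"travel":[-24,-18.4,3],"rotation":[0,0,8.8],"gripper":0}]' 20
python3 - <<'E'
from h import *
print(move(target(149.3,gap=34,z=160),149.3))
E
```

```text
t: 0.87
tool_pos: [359.7, 248.2, 188.5]
eef_rot: [0.266, 0.964, 0.0, 0.0]
force: [0.7, 0.0, 1.3]
opening: 44.3
grip_force: 0.0
(array([-24.16, -13.31,   2.85]), array([ 0.01,  0.  , -0.11]))
```

```bash
python3 -m crank '[{"travel":[-3.2,-1.8,0.4],"rotation":[0,0,0],"gripper":0},{"travel":[-6.4,-3.6,0.8],"rotation":[0,0,0],"gripper":0},{"travel":[-9.6,-5.4,1.2],"rotation":[0,0,0],"gripper":0},{"travel":[-12.8,-7.2,1.6],"rotation":[0,0,0],"gripper":0},{"travel":[-16,-9,2],"rotation":[0,0,0],"gripper":0},{"travel":[-19.2,-10.8,2.4],"rotation":[0,0,0],"gripper":0},{"travel":[-22,-12.2,2.6],"rotation":[0,0,0],"gripper":0},{"travel":[-24.1,-13.2,2.8],"rotation":[0,0,0],"gripper":0}]'
python3 - <<'E'
from h import *
s=r.read_state();a=r.snapshot("wrist");print(s["tool_pos"],s["opening"],move(target(149.3,gap=34,z=84),149.3));c=r.get_calibration("wrist");print(c)
cv2.imwrite("pics/w1.png",cv2.resize(a,None,fx=1.5,fy=1.5,interpolation=cv2.INTER_CUBIC))
E
```

```text
t: 1.53
tool_pos: [500.1, 10.5, 160.3]
eef_rot: [0.266, 0.964, -0.0, 0.0]
force: [-0.0, 0.2, 0.7]
opening: 0.4
grip_force: 0.0
[500.09261863  10.53606172 160.32265017] 0.363829056628018 (array([0.43, 0.03, 7.61]), array([-0.07,  0.17, -0.21]))
{'camera_matrix': array([[297.31863964,   0.        , 256.49236688],
       [  0.        , 297.31863964, 194.80275257],
       [  0.        ,   0.        ,   1.        ]]), 'mount': array([[-2.03590747e-05,  9.70878908e-01,  2.39570753e-01,
         6.46938391e+01],
       [ 9.99999561e-01, -2.04606824e-04,  9.14166326e-04,
         1.19072031e+00],
       [ 9.36562615e-04,  2.39570667e-01, -9.70878478e-01,
        -1.65322770e+02],
       [ 0.00000000e+00,  0.00000000e+00,  0.00000000e+00,
         1.00000000e+00]])}
```

View pics/w1.png

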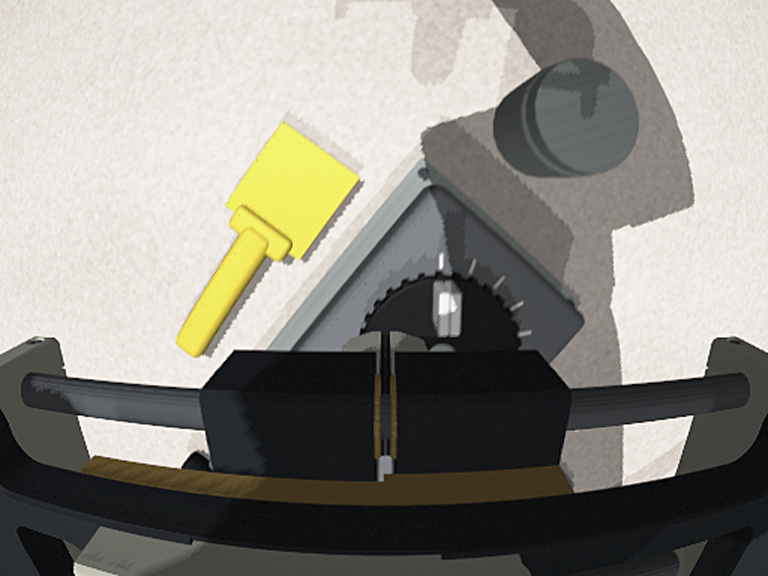

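```bash
cat >> h.py <<'E'
def wray(u,v,z):
    s=r.read_state();c=r.get_calibration("wrist");K=c["camera_matrix"];M=c["mount"]
    d=np.array([u-K[0,2],v-K[1,2]]);n=np.hypot(*d);th=n/K[0,0]
    k=np.array([d[0]/n*np.sin(th),-d[1]/n*np.sin(th),-np.cos(th)])
    R=Ro.from_quat(s["eef_rot"]);w=R.apply(M[:3,:3]@k);o=R.apply(M[:3,3])+s["tool_pos"]
    return o+w*(z-o[2])/w[2]
E
python3 - <<'E'
from h import *
for n,u,v,z in(("top face lo",449,320,103),("hi face",447,292,103),("lug inner end",449,336,103),("lug outer top",448,305,103),("tick0",441,262,60),("left",437,320,103),("right",462,320,103),("hub",441,349,73),("tick7?",519,307,60)):
    p=wray(u/1.5,v/1.5,z);e=p[:2]-D;print(n,p.round(1),np.hypot(*e).round(1),np.degrees(np.arctan2(e[1],e[0])).round(1))
a=r.snapshot("wrist")[165:240,250:350];cv2.imwrite("pics/w2.png",cv2.resize(a,None,fx=7,fy=7,interpolation=cv2.INTER_CUBIC))
E
```

```text
top face lo [524.8  34.9 103. ] 28.4 148.4
hi face [511.   41.3 103. ] 43.6 150.8
lug inner end [532.7  30.6 103. ] 19.4 146.9
lug outer top [517.4  38.3 103. ] 36.6 149.9
tick0 [505.  47.  60.] 51.6 148.4
left [521.5  29.4 103. ] 29.0 161.1
right [528.5  40.8 103. ] 29.2 134.6
hub [549.1  20.8  73. ] 0.8 81.5
tick7? [556.   76.5  60. ] 56.9 82.9
```

View pics/w2.png

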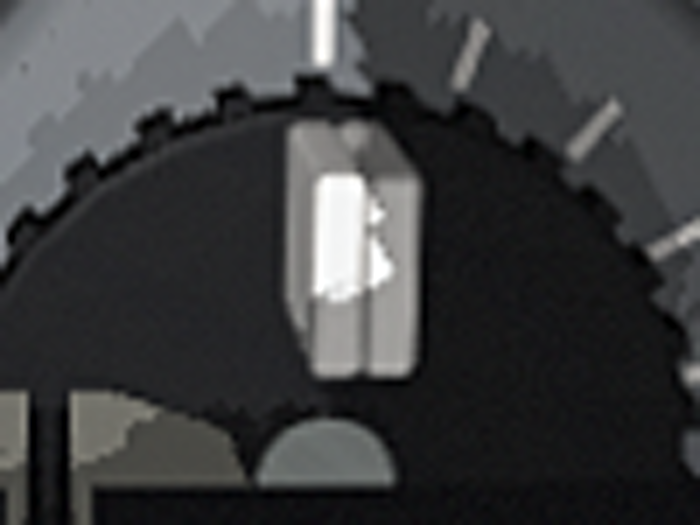

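```bash
python3 -m crank '[{"travel":[0.2,0,2],"rotation":[0,0,0],"gripper":0},{"travel":[0.3,0,4],"rotation":[0,0,0],"gripper":0},{"travel":[0.3,0,6],"rotation":[0,0,0],"gripper":0},{"travel":[0.3,0,7],"rotation":[0,0,0],"gripper":0},{"travel":[0.3,0,7.6],"rotation":[0,0,0],"gripper":0},{"travel":[0.3,0,7.6],"rotation":[0,0,0],"gripper":0},{"travel":[0.3,0.4,7.6],"rotation":[0,0,0],"gripper":0},{"travel":[0.3,0.7,7.6],"rotation":[0,0,0],"gripper":0}]'
python3 - <<'E'
from h import *
print(move(target(149.3),149.3),r.read_state()["force"])
for a in (5,10,15,20):
    for g in(23.5,):
        c,s=np.cos(np.radians(a)),np.sin(np.radians(a));print(a,(38*(c-1)+g*s)/10,(38*s+g*(1-c))/10)
E
```

```text
t: 2.3
tool_pos: [501.0, 21.1, 85.7]
eef_rot: [0.265, 0.964, 0.0, 0.001]
force: [-0.1, 0.3, -0.4]
opening: 0.6
grip_force: 0.0
(array([-0.38,  0.01,  0.17]), array([ 0.05,  0.1 , -0.04])) [-0.05455338  0.33941428 -0.36023638]
5 0.19035584820562973 0.340134281925499
10 0.35034267896367677 0.6955648555556464
15 0.4787428958893834 1.0635866796102682
20 0.5745792958017735 1.4413988857906563
```

```bash
python3 -m crank '[{"travel":[0,0.1,0],"rotation":[0,0,1],"gripper":0},{"travel":[0.05,0.25,0],"rotation":[0,0,4],"gripper":0},{"travel":[0.1,0.4,0],"rotation":[0,0,6],"gripper":0},{"travel":[0.15,0.55,0],"rotation":[0,0,8],"gripper":0},{"travel":[0.2,0.7,0],"rotation":[0,0,10],"gripper":0},{"travel":[0.25,0.9,0],"rotation":[0,0,13],"gripper":0},{"travel":[0.3,1.06,0],"rotation":[0,0,15],"gripper":0},{"travel":[0.3,1.06,0],"rotation":[0,0,15],"gripper":0}]'
python3 - <<'E'
from h import *
s=r.read_state();print(s["tool_pos"],s["force"])
for k in (1,2,3): print(k,move(target(149.3-20*k),149.3-20*k))
a=r.snapshot("wrist")[130:240,230:400];cv2.imwrite("pics/w3.png",cv2.resize(a,None,fx=4.5,fy=4.5,interpolation=cv2.INTER_CUBIC))
E
```

```text
t: 2.97
tool_pos: [503.4, 31.8, 85.4]
eef_rot: [0.389, 0.921, 0.0, 0.001]
force: [-0.4, -0.1, -0.4]
opening: 0.5
grip_force: 0.0
[503.35588383  31.77269252  85.40426932] [-0.39586459 -0.05374365 -0.36286181]
1 (array([-0.04,  0.43,  0.14]), array([0.05, 0.06, 4.88]))
2 (array([0.41, 1.92, 0.14]), array([ 0.06,  0.05, 24.88]))
3 (array([0.33, 3.47, 0.14]), array([7.000e-02, 4.000e-02, 4.488e+01]))
```

View pics/w3.png

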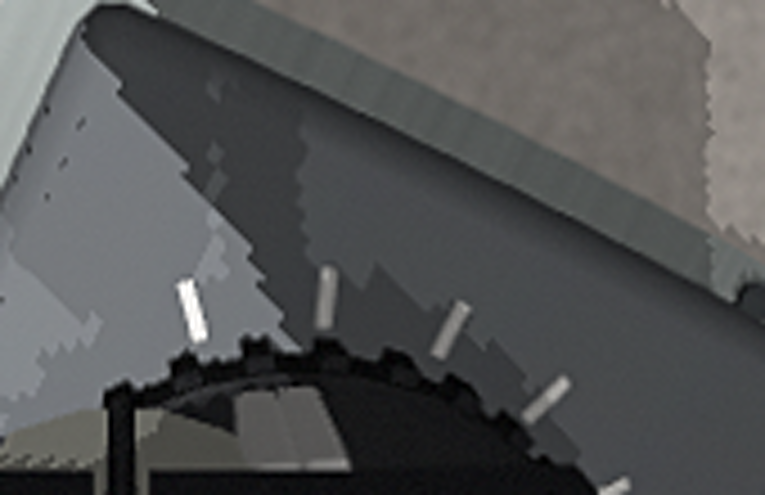

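Run:
```python
from h import *
for u,v,z in((280,388,73),(280,388,76),(242,388,75),(320,388,75),(350,463,103),(195,310,60),(327,300,60)):
    p=wray(u/4.5+230,v/4.5+130,z);e=p[:2]-D;print(p.round(1),np.hypot(*e).round(1),np.degrees(np.arctan2(e[1],e[0])).round(1))
```

```text
[515.4  53.5  73. ] 47.4 135.1
[514.5  53.9  76. ] 48.4 135.5
[511.   50.1  75. ] 48.5 141.7
[518.8  57.6  75. ] 48.2 128.7
[518.8  57.2 103. ] 47.9 129.1
[501.8  51.2  60. ] 56.6 146.6
[514.8  66.   60. ] 57.3 126.7
```

Run:
```python
from h import *
for f in (131,127,123,119,114): print(f,*move(target(f),f))
```

```text
131 [-0.09  0.32  0.13] [0.05 0.06 3.3 ]
127 [0.05 0.6  0.13] [0.05 0.06 7.3 ]
123 [0.17 0.89 0.13] [ 0.06  0.06 11.3 ]
119 [0.27 1.19 0.13] [ 0.06  0.06 15.3 ]
114 [0.36 1.56 0.13] [ 0.06  0.06 20.3 ]
```

```bash
python3 -m crank '[{"travel":[0,0.2,0.1],"rotation":[0,0,2],"gripper":0},{"travel":[0,0.4,0.1],"rotation":[0,0,5],"gripper":0},{"travel":[0.05,0.6,0.1],"rotation":[0,0,7.5],"gripper":0},{"travel":[0.1,0.8,0.1],"rotation":[0,0,10],"gripper":0},{"travel":[0.2,1.0,0.1],"rotation":[0,0,13],"gripper":0},{"travel":[0.25,1.2,0.1],"rotation":[0,0,15.5],"gripper":0},{"travel":[0.3,1.4,0.1],"rotation":[0,0,18],"gripper":0},{"travel":[0.35,1.55,0.1],"rotation":[0,0,20],"gripper":0}]'
python3 - <<'E'
from h import *
for f in (114,109,104,99,94): print(f,*move(target(f),f))
E
```

```text
t: 3.68
tool_pos: [511.9, 44.8, 84.1]
eef_rot: [0.543, 0.84, 0.0, 0.0]
force: [0.8, -0.8, -0.8]
opening: 0.5
grip_force: 0.0
114 [0.03 0.03 0.01] [0.03 0.03 0.2 ]
109 [0.22 0.37 0.01] [0.04 0.03 5.2 ]
104 [0.38 0.73 0.01] [ 0.04  0.03 10.2 ]
99 [0.5  1.1  0.01] [ 0.04  0.02 15.2 ]
94 [0.6  1.48 0.01] [4.00e-02 2.00e-02 2.02e+01]
```

```bash
python3 -m crank '[{"travel":[0.1,0.17,0],"rotation":[0,0,2.5],"gripper":0},{"travel":[0.2,0.35,0],"rotation":[0,0,5],"gripper":0},{"travel":[0.3,0.53,0],"rotation":[0,0,7.5],"gripper":0},{"travel":[0.38,0.72,0],"rotation":[0,0,10],"gripper":0},{"travel":[0.44,0.9,0],"rotation":[0,0,12.5],"gripper":0},{"travel":[0.5,1.1,0],"rotation":[0,0,15],"gripper":0},{"travel":[0.55,1.3,0],"rotation":[0,0,17.5],"gripper":0},{"travel":[0.6,1.47,0],"rotation":[0,0,20],"gripper":0}]'
python3 - <<'E'
from h import *
for f in (94,89,84,79,74): print(f,*move(target(f),f))
E
```

```text
t: 4.35
tool_pos: [522.8, 56.3, 84.1]
eef_rot: [0.681, 0.733, 0.0, 0.0]
force: [-0.2, -0.6, -0.0]
opening: 0.5
grip_force: 0.0
94 [-0.01  0.01  0.01] [0.04 0.01 0.2 ]
89 [0.18 0.35 0.01] [0.04 0.   5.2 ]
84 [0.34 0.71 0.01] [ 0.04  0.   10.2 ]
79 [0.47 1.08 0.01] [ 0.04  0.   15.2 ]
74 [0.56 1.46 0.01] [ 0.04 -0.   20.2 ]
```

```bash
python3 -m crank '[{"travel":[0.1,0.2,0],"rotation":[0,0,3],"gripper":0},{"travel":[0.2,0.4,0],"rotation":[0,0,6],"gripper":0},{"travel":[0.3,0.62,0],"rotation":[0,0,9],"gripper":0},{"travel":[0.38,0.8,0],"rotation":[0,0,11.5],"gripper":0},{"travel":[0.44,1.0,0],"rotation":[0,0,14],"gripper":0},{"travel":[0.5,1.2,0],"rotation":[0,0,16.5],"gripper":0},{"travel":[0.55,1.42,0],"rotation":[0,0,19.5],"gripper":0},{"travel":[0.55,1.42,0],"rotation":[0,0,19.5],"gripper":0}]'
python3 - <<'E'
from h import *
s=r.read_state();print(s["force"],move(target(74),74))
a=r.snapshot("wrist")[130:240,230:400];cv2.imwrite("pics/w4.png",cv2.resize(a,None,fx=4.5,fy=4.5,interpolation=cv2.INTER_CUBIC))
E
```

```text
t: 5.02
tool_pos: [537.0, 62.9, 84.1]
eef_rot: [0.795, 0.607, 0.001, 0.0]
force: [0.2, -0.4, 0.1]
opening: 0.3
grip_force: 0.0
[ 0.20023118 -0.40954791  0.06347266] (array([ 0.01, -0.01,  0.01]), array([ 0.08, -0.02,  0.71]))
```

View pics/w4.png

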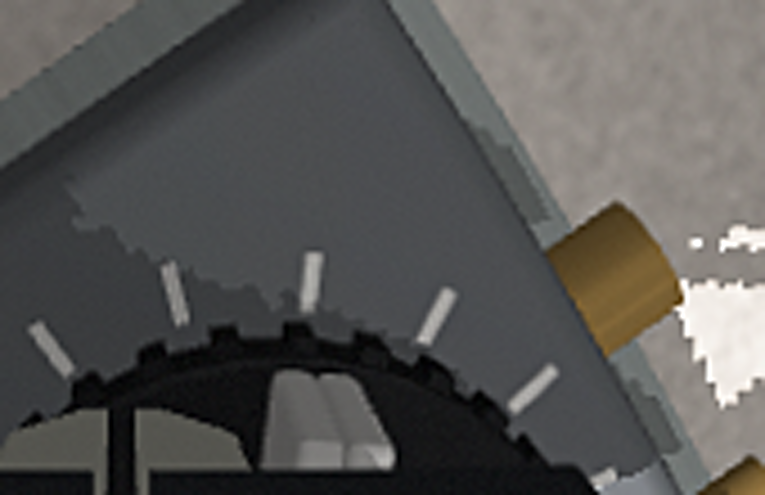

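```bash
python3 -m crank '[{"travel":[0,-0.5,0],"rotation":[0,0,0],"gripper":0},{"travel":[0,-1,0],"rotation":[0,0,0],"gripper":0},{"travel":[0,-1,-0.5],"rotation":[0,0,0],"gripper":0},{"travel":[0,-1,-2],"rotation":[0,0,0],"gripper":0},{"travel":[0,-1,-4],"rotation":[0,0,0],"gripper":0},{"travel":[0,-1,-5.5],"rotation":[0,0,0],"gripper":0},{"travel":[0,-1,-6.5],"rotation":[0,0,0],"gripper":0},{"travel":[0,-1,-6.5],"rotation":[0,0,0],"gripper":0}]'
python3 - <<'E'
from h import *
print(move([595.3,-112.1,100],74.7))
E
```

```text
t: 5.73
tool_pos: [527.9, 65.4, 151.2]
eef_rot: [0.794, 0.607, 0.002, 0.002]
force: [-0.6, 0.0, -0.2]
opening: 0.8
grip_force: 0.0
(array([-15.37,  11.13,   5.16]), array([ 0.26, -0.05,  0.1 ]))
```

```bash
python3 -m crank '[{"travel":[-2.6,1.9,0],"rotation":[0,0,0],"gripper":0},{"travel":[-5.2,3.8,0],"rotation":[0,0,0],"gripper":0},{"travel":[-7.8,5.7,0],"rotation":[0,0,0],"gripper":0},{"travel":[-10.4,7.6,0],"rotation":[0,0,0],"gripper":0},{"travel":[-13,9.5,0],"rotation":[0,0,0],"gripper":0},{"travel":[-15.3,11.1,1.5],"rotation":[0,0,0],"gripper":0},{"travel":[-15.3,11.1,3],"rotation":[0,0,0],"gripper":0},{"travel":[-15.3,11.1,5],"rotation":[0,0,0],"gripper":0}]'
python3 - <<'E'
from h import *
print(move([595.3,-112.1,85],74.7))
a=r.snapshot("top")[140:240,170:295];cv2.imwrite("pics/tc2.png",cv2.resize(a,None,fx=6,fy=6,interpolation=cv2.INTER_CUBIC))
E
```

```text
t: 6.4
tool_pos: [594.1, -113.6, 97.9]
eef_rot: [0.795, 0.606, 0.0, 0.001]
force: [0.7, -0.4, 0.1]
opening: 0.7
grip_force: 0.0
(array([0.18, 0.08, 1.29]), array([ 0.07,  0.02, -0.08]))
```

View pics/tc2.png

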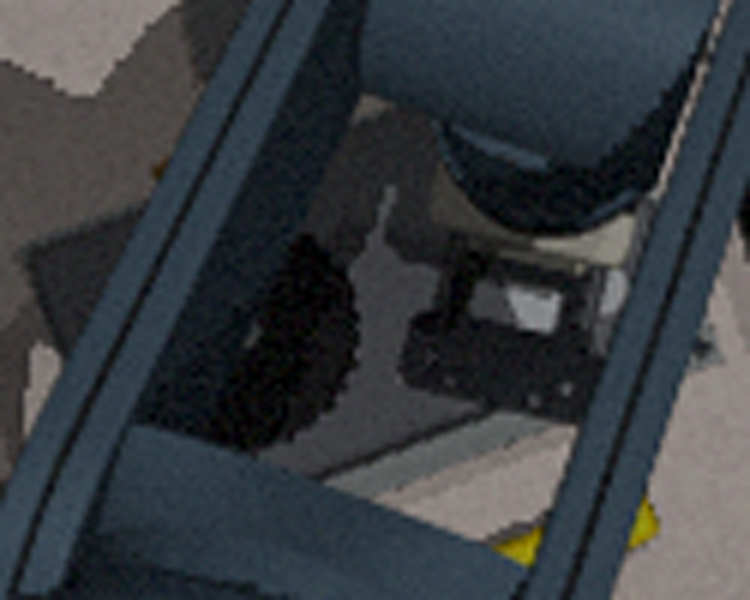

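```bash
python3 -m crank '[{"travel":[0.1,0,0.5],"rotation":[0,0,0],"gripper":0},{"travel":[0.1,0,1.0],"rotation":[0,0,0],"gripper":0},{"travel":[0.1,0,1.4],"rotation":[0,0,0],"gripper":0},{"travel":[0.1,0,1.7],"rotation":[0,0,0],"gripper":0},{"travel":[0.1,0,2.0],"rotation":[0,0,0],"gripper":0},{"travel":[0.1,0,2.2],"rotation":[0,0,0],"gripper":0},{"travel":[0.1,0,2.3],"rotation":[0,0,0],"gripper":0},{"travel":[0.1,0,2.3],"rotation":[0,0,0],"gripper":0}]'
```

```text
t: 7.12
tool_pos: [594.0, -110.1, 76.4]
eef_rot: [0.795, 0.607, 0.0, 0.0]
force: [-0.4, 2.0, 5.1]
opening: 0.9
grip_force: 2.4
```

```bash
python3 -m crank '[{"travel":[0,0,0.1],"rotation":[0,0,0],"gripper":0},{"travel":[0,0,0.15],"rotation":[0,0,0],"gripper":0},{"travel":[0,0,0.2],"rotation":[0,0,0],"gripper":0},{"travel":[0,0,0.2],"rotation":[0,0,0],"gripper":0},{"travel":[0,0,0.25],"rotation":[0,0,0],"gripper":0},{"travel":[0,0,0.25],"rotation":[0,0,0],"gripper":0},{"travel":[0,0,0.25],"rotation":[0,0,0],"gripper":0},{"travel":[0,0,0.25],"rotation":[0,0,0],"gripper":0}]'
```

```text
t: 7.78
tool_pos: [594.1, -110.1, 76.1]
eef_rot: [0.794, 0.607, 0.001, 0.001]
force: [-5.6, 3.0, 17.6]
opening: 0.5
grip_force: 8.8
```

```bash
python3 -m crank '[{"travel":[0,0,-0.5],"rotation":[0,0,0],"gripper":0},{"travel":[0,0,-1.5],"rotation":[0,0,0],"gripper":0},{"travel":[0,0,-3],"rotation":[0,0,0],"gripper":0},{"travel":[0,0,-5],"rotation":[0,0,0],"gripper":0},{"travel":[0,0,-7],"rotation":[0,0,0],"gripper":0},{"travel":[0,0,-9],"rotation":[0,0,0],"gripper":0},{"travel":[0,0,-11],"rotation":[0,0,0],"gripper":0},{"travel":[0,0,-12],"rotation":[0,0,0],"gripper":0}]'
python3 - <<'E'
from h import *
s=r.read_state();print(s["tool_pos"],s["force"])
cv2.imwrite("pics/s2.png",cv2.resize(r.snapshot("side")[150:300,180:320],None,fx=4,fy=4,interpolation=cv2.INTER_CUBIC))
E
```

```text
t: 8.45
tool_pos: [594.8, -110.9, 196.2]
eef_rot: [0.795, 0.607, 0.001, 0.002]
force: [-0.1, -0.8, 0.1]
opening: 0.4
grip_force: 0.0
[ 594.83096497 -110.90841399  196.22823622] [-0.11484276 -0.78352933  0.06220159]
```

View pics/s2.png

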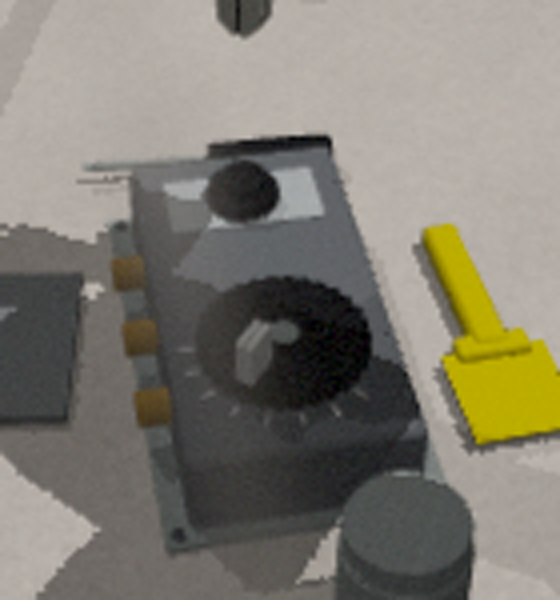

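Run:
```python
from h import *
d=ray("side",285/4+180,331/4+150,73)[:2]
for k in (3,4,5):
    a=np.radians(149.3-20*k)
    f=lambda R,z:((proj("side",[d[0]+R*np.cos(a),d[1]+R*np.sin(a),z])-[180,150])*4).round()
    print(k,"top in/out",f(24,103),f(48,103),"base out",f(48,73),"tick",f(57,60))
```

```text
3 top in/out [279. 322.] [272. 352.] base out [272. 390.] tick [269. 417.]
4 top in/out [265. 319.] [244. 345.] base out [244. 382.] tick [236. 408.]
5 top in/out [254. 312.] [221. 332.] base out [222. 369.] tick [210. 392.]
```

The lug's outer base edge in the picture, about (243,380), matches click 4.

```bash
python3 -c "
from cell import r
print(r.close_job())"
```

```text
the job is handed in; nothing more can be done
None
```

The dial went four clicks clockwise (0 to 4), the button was then pressed to its stop and released, the arm ended clear of everything, and the job was handed in at about 8.5 s.

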